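# Check the empty spray bottle at the lamp

## Robot

A 6-joint arm with a two-finger parallel gripper is mounted at the origin on the work surface. World frame = base frame: x ahead of the robot, y to its left, z up, the work surface at z = 0. Lengths are in m, angles in rad, forces in N, time in s.
With the tool pointing down it reaches from about 0.375 to 0.925 m from the base axis. Payload 5.7 kg.
Tool frame: the origin (TCP) lies midway between the tips of the shut fingers; the grasp point (between the pads) lies 19 mm behind it; y points along the fingers, z is the direction in which the jaws open and shut, and the axes are right-handed (so a half turn about y gives the same grasp; the last joint's range is limited). The gripper opens to 88 mm and grips with 3 to 60 N. Pads are 20 mm wide; open, the fingers measure 115 mm over their backs; the gripper's body (75 mm by 178 mm) begins 61 mm behind the grasp point.
Start: joints at [-1.361, 0.359, 1.51, -0, 1.272, -0.115], TCP at [0.191, -0.569, 0.223] pointing down, gripper open.
Joint ranges: [-2.97, 2.97], [-1.01, 2.36], [0.21, 2.38], [-0.96, 4.11], [0.2, 2.71], [-2.98, 2.98]. Speed limits (rad/s): [2.39, 2.39, 3.14, 3.14, 3.14, 3.14].

## Interface

Orientations are given as [roll, pitch, yaw] about the fixed x, y, z axes, in that order (R = Rz(yaw) Ry(pitch) Rx(roll)).
In Python, from station import env gives the robot as it stands. The module is installed in compiled form; this text tells all that it offers.
- The arm moves only by the tool play_rows, never from a script. Its arguments are lists of equal length, an entry for each row: "dp": the shift along the tool's x, y, z in cm, a list of three; "twist": the turn about the tool's y in rad. In form: {"dp": [[tx, ty, tz], ...], "twist": [twist, ...]}. A call has 1 to 12 rows; each row shifts and turns the pose as measured when the row begins, along the tool's axes as they then stand; what a row does not reach is not made up. A row lasts 1/10 s, in which the tool goes at most 50 mm and 8.59 degrees, less where a joint would pass 70% of its speed; a pose out of reach is approached as far as the arm can. A call with a gripper value outside its range is refused whole. "fingers" is the opening, from -1 (shut) to 1 (fully open), set as the call begins (left out, the last holds). The fingers move at their own pace and stop on an object; "force" is the grip in N (left out, the last holds). Time passes only in rows, so rows that do not move let the fingers close. It gives the time, the measured TCP pose, the force and the opening at its end, in the units of the state.
- env.observe(): the state, without advancing time (a new reading comes with each control period).
- env.grab_frame(name): name is "scene" or "side" or "wrist"; returns a dict with "frame" (420x560x3 uint8, red, green, blue), "range_z" (420x560 float32, m along the optical axis (not along the pixel's ray), 0 where there is no reading), "fov_y" (degrees; the focal length in pixels is half the picture's height over the tangent of half this angle, whatever the lens; pixels are square), "cx", "cy" (the principal point, pixels), "extrinsics" (4x4, takes a point from camera to world coordinates); the wrist camera has in their place "mount" (4x4, takes a point from camera to tool coordinates, whose origin is the TCP and whose axes are the tool frame's). Camera axes: x right, y down, z forward; pixel columns grow to the right and rows downward; lengths in m; the calibration is good to about 2 mm. A picture is of the moment at which its call begins: read the wrist's pose just before it.
- env.hand_in(): hands the job in, once; it reports no verdict.
The state is a dict: "t": time; "joint_pos": joint angles; "joint_velocities": joint speeds; "joint_torque": joint torques, N m; "tcp_pos": TCP position; "tool_rot": TCP orientation; "contact_force": force on the tool from outside, world axes, zero at the start; "wrist_torque": the same for the moment, N m; "grip_width": finger opening in m.
Only numpy, scipy, OpenCV 4.12 (cv2) and the standard library are available. Lean on these libraries where they do the work, as an engineer would, in place of code of your own. Each camera call takes 0.05 s, during which the arm holds its last target. There are 200 camera calls.

## Task

Check the empty green spray bottle for cracks before it is refilled: pick it up by its white spray head, lift it clear of the counter and hold it in the air with about 10 cm between its body and the lamp's lit disc, the middle of its body straight in front of the middle of the disc. There show the lamp first the label side (nozzle side), then the blue-striped side, then the yellow-striped back, each turned squarely to the disc and kept still for at least a full second, with the bottle upright all the while. The job ends holding: finish with the bottle still gripped there in mid-air, level and steady, yellow stripe to the lamp; do not touch the lamp, and leave everything else on the counter where it stands.

Things in the scene. Friction and masses are not known exactly. Their poses are not given: they have to be found in the camera images.
- bottle: empty green plastic spray bottle, upright, 0.09 to 0.17 kg, body 62 x 62 mm, 200 mm high in all. Origin: centre of the underside, z up. FRONT is -x: nozzle, and white label with a red square. Blue vertical stripe on the +y side (right, seen from behind), yellow vertical stripe on the back, +x; -y side plain. At the start the nozzle points away from the robot, within about 40 degrees
- bottle_head (a point): grip point on the bottle's axis, 181 mm above its underside, in the white head block: 28 mm wide (along y) between two flat flanks, 156 to 200 mm above the underside, x = -25 to +35 mm. The nozzle reaches on to x = -67 mm at 180 to 196 mm high. Below: neck 28 mm thick, shoulder widening to the body at 128 mm. Axes as the bottle's
- bottle_mid (a point): the middle of the bottle's body, on its axis, 75 mm above its underside; axes as the bottle's
- lamp: black round work lamp with orange back, steel post and dark round foot, fixed, 212 mm high. Origin: on the counter under the head; foot 110 mm across. Head: drum 104 mm across, 40 mm deep, axis level at 160 mm high; its lit disc looks along the lamp's own -x. It stands on the robot's right and shines across the counter to the robot's left, within about 26 degrees
- lamp_disc (a point): centre of the lamp's pale yellow lit disc (86 mm across), 160 mm above the counter; axes as the lamp's, so the space in front of the disc is along -x of this frame, y is sideways and z up
- jar: bystander: amber glass jar with dark lid, 72 mm across, 110 mm high; origin centre of underside
- cup: bystander: blue ceramic cup, 74 mm across, 90 mm high; origin centre of underside
- bowl: bystander: white ceramic bowl, 160 mm across, 60 mm high; origin centre of underside
- spatula: bystander: wooden spatula, 280 mm long, lying flat; origin at its underside, x along it to the blade
- skewer0: bystander: flat steel kebab skewer, 310 mm long, 4 mm thick, with a round end of 22 mm, lying flat on the left, one of four side by side; x along it to the point
- skewer1: bystander: flat steel kebab skewer, 310 mm long, 4 mm thick, with a round end of 22 mm, lying flat on the left, one of four side by side; x along it to the point
- skewer2: bystander: flat steel kebab skewer, 310 mm long, 4 mm thick, with a round end of 22 mm, lying flat on the left, one of four side by side; x along it to the point
- skewer3: bystander: flat steel kebab skewer, 310 mm long, 4 mm thick, with a round end of 22 mm, lying flat on the left, one of four side by side; x along it to the point
There are look-alikes about, which are no part of the job. Of the things that look like the bottle, the larger one is meant. What is shaped like the lamp but pink is not meant.

How it is judged:
By the outcome, as a careful person would: the job done as asked, in the order asked, and still so for the second after the job is handed in, while the arm keeps its last pose, push and grip.
It also fails if it takes over 64 s, if anything falls off the work surface, if the arm or the gripper's body presses on something with over 40 N, if the wrist force passes 120 N, or if a joint passes its speed limit or range.

## Working session

There is one attempt and no reset: what is moved stays moved. The work goes in short steps, Python scripts to look and compute and a tool call to move; the robot and the scene stay as the last step left them, time stands still between calls to the robot, and variables do not carry over. Pictures are saved under pics/ and viewed, about 8 in all and at most 12, crops included, and the job is handed in when it is done.

Besides the shell and the picture viewer there is one more tool, called after "Emit:" by a JSON object that holds its "api" and its "payload". play_rows: Moves the arm, as the interface text tells. Its arguments: {"type":"object","properties":{"dp":{"type":"array"},"twist":{"type":"array"},"fingers":{"type":"number"},"force":{"type":"number"}},"required":["dp","twist"]}

```bash
mkdir -p pics
cat > h.py <<'E'
import numpy as np, cv2
from station import env
from scipy.spatial.transform import Rotation as Ro
def grab(n):
    s=env.observe(); d=env.grab_frame(n)
    f=d['frame'].shape[0]/2/np.tan(np.radians(d['fov_y'])/2)
    if n=='wrist':
        T=np.eye(4);T[:3,:3]=Ro.from_euler('xyz',s['tool_rot']).as_matrix();T[:3,3]=s['tcp_pos'];E=T@d['mount']
    else: E=d['extrinsics']
    z=d['range_z'];h,w=z.shape;u,v=np.meshgrid(np.arange(w),np.arange(h))
    P=np.stack([(u-d['cx'])/f*z,(v-d['cy'])/f*z,z],-1)@E[:3,:3].T+E[:3,3]
    P[z==0]=np.nan
    return d['frame'],P,E,f,d
def save(n,im): cv2.imwrite('pics/'+n,cv2.cvtColor(im,cv2.COLOR_RGB2BGR))
E
python3 - <<'E'
from h import *
a=grab('scene');b=grab('side')
save('a.png',a[0]);save('b.png',b[0])
print(env.observe()); print(a[2],a[3],b[2])
E
```

```text
{'t': 0.1, 'joint_pos': array([-1.36106984e+00,  3.59444284e-01,  1.51130959e+00, -3.70379133e-05,
        1.27247873e+00, -1.15044403e-01]), 'joint_velocities': array([ 9.16519185e-04, -2.57146596e-03, -3.03554803e-03, -2.18769973e-03,
       -4.00070561e-06, -6.52614855e-04]), 'joint_torque': array([ 6.78890938e-04, -5.16355348e+01, -2.71407616e+01,  6.76123844e-02,
        2.77130201e-02, -2.64253720e-05]), 'tcp_pos': array([ 0.19133856, -0.56802955,  0.22189247]), 'tool_rot': array([-1.57242950e+00,  1.53101462e-04, -2.81681098e+00]), 'contact_force': array([-0.49787004,  0.05870177, -0.47238015]), 'wrist_torque': array([-0.03428368, -0.01938438, -0.03657204]), 'grip_width': 0.08759945312356991}
[[ 0.66372267  0.57727607 -0.47563068  1.12349422]
 [ 0.74794712 -0.51807554  0.41493716 -0.37949111]
 [-0.00687932 -0.6311498  -0.77563045  1.06228931]
 [ 0.          0.          0.          1.        ]] 491.8622515691737 [[-0.71932983 -0.54415086  0.43181528  0.01235632]
 [-0.69441724  0.54654079 -0.46805754  0.67918544]
 [ 0.01868925 -0.63654772 -0.77101083  1.11075731]
 [ 0.          0.          0.          1.        ]]
```

View pics/a.png

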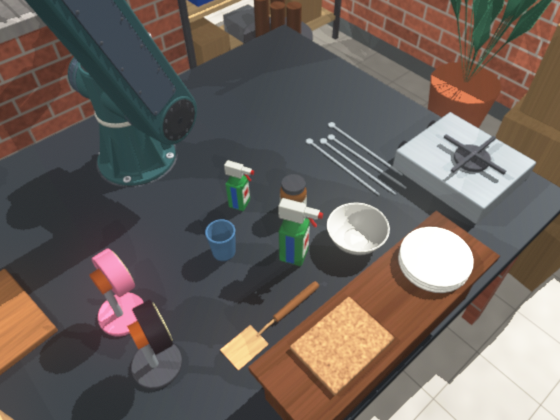

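View pics/b.png

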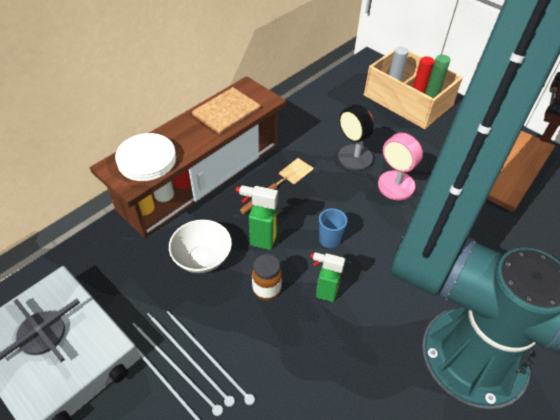

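The scene view has two green bottles, a small one at (237,187) and a large one at (295,235). The large one is meant; in the side view it is at (262,218). The black lamp with the orange back is at (152,340) in scene and (355,130) in side. The pink one at (115,285) is the decoy. I'll confirm with a crop and measure.

Run:
```python
from h import *
A=grab('scene');B=grab('side')
c=np.vstack if 0 else None
crop=cv2.resize(A[0][160:400,60:340],None,fx=2,fy=2,interpolation=cv2.INTER_CUBIC)
crop2=cv2.resize(B[0][90:260,220:420],None,fx=2,fy=2,interpolation=cv2.INTER_CUBIC)
save('c.png',np.hstack([crop[:340*1+140,:], np.pad(crop2,((0,140),(0,0),(0,0)))])[:, :960][:, :])
im=cv2.imread('pics/c.png'); cv2.imwrite('pics/c.png',cv2.resize(im,(784,int(im.shape[0]*784/im.shape[1]))))
def pts(X,box,lo,hi,zr):
    f,P=X[0],X[1];h=cv2.cvtColor(f,cv2.COLOR_RGB2HSV)
    m=cv2.inRange(h,lo,hi)>0; k=np.zeros_like(m);x0,y0,x1,y1=box;k[y0:y1,x0:x1]=1
    m&=k&(P[...,2]>zr[0])&(P[...,2]<zr[1]); return P[m]
for n,X,bb,lb in(('scene',A,(265,190,335,275),(60,280,200,400)),('side',B,(225,175,290,255),(330,90,385,180))):
    w=pts(X,bb,(0,0,140),(180,60,255),(.15,.23)); g=pts(X,bb,(45,100,30),(80,255,255),(.01,.125))
    top=w[w[:,2]>.19]; r=cv2.minAreaRect((top[:,:2]*1000).astype(np.float32))
    red=pts(X,bb,(0,150,100),(8,255,255),(.17,.21)); red2=pts(X,bb,(170,150,100),(180,255,255),(.17,.21)); red=np.vstack([red,red2])
    blue=pts(X,bb,(100,120,60),(130,255,255),(.02,.125));yel=pts(X,bb,(20,120,80),(35,255,255),(.02,.125))
    print(n,'zmax',w[:,2].max(),'toprect',r,len(top))
    for nm,q in(('red',red),('blue',blue),('yel',yel),('green',g)):
        if len(q):print(nm,len(q),q.mean(0).round(4),q.min(0).round(3),q.max(0).round(3))
    l=pts(X,lb,(18,20,150),(45,160,255),(.11,.21))
    if len(l)>30:
        m=l.mean(0);print('disc',len(l),m.round(4),(l.min(0)+l.max(0))/2,np.linalg.svd(l-m,full_matrices=0)[2][2])
    f=pts(X,lb,(0,0,0),(180,255,255),(.004,.02))
    print('foot',(f.min(0)+f.max(0))/2, f.max(0)-f.min(0))
# others: occupancy
```

```text
scene zmax 0.20563434833926275 toprect ((601.66455078125, 120.98892974853516), (92.41403198242188, 30.707489013671875), 27.125547409057617) 414
red 17 [0.6467 0.1435 0.1922] [0.631 0.133 0.173] [0.651 0.148 0.198]
blue 183 [0.6055 0.0887 0.0711] [0.596 0.082 0.02 ] [0.616 0.094 0.119]
green 381 [0.608  0.0929 0.0748] [0.566 0.075 0.011] [0.632 0.146 0.125]
disc 43 [ 0.6312 -0.2673  0.2003] [ 0.62371059 -0.26607708  0.19449244] [0.18121247 0.97679653 0.11415153]
foot [ 0.49497767 -0.31060222  0.011976  ] [0.46075278 0.378772   0.01594902]
side zmax 0.20376583461269815 toprect ((598.0640869140625, 122.10131072998047), (91.7302474975586, 30.158443450927734), 30.836360931396484) 338
red 20 [0.6431 0.1485 0.1918] [0.637 0.141 0.184] [0.65  0.152 0.198]
yel 50 [0.5638 0.0975 0.0632] [0.557 0.085 0.021] [0.572 0.109 0.113]
green 659 [0.5729 0.1383 0.0721] [0.549 0.079 0.01 ] [0.615 0.156 0.125]
disc 452 [ 0.611  -0.2644  0.1605] [ 0.6126784  -0.26463564  0.15747763] [0.14035037 0.99009669 0.00321249]
foot [ 0.67588415 -0.39534953  0.01178765] [0.39047624 0.41006034 0.01554477]
```

View pics/c.png

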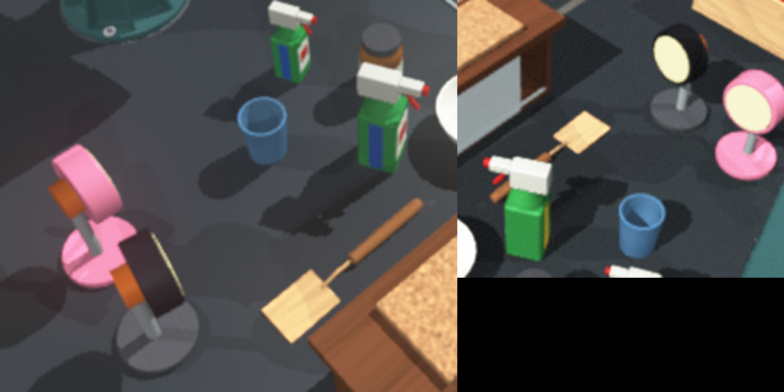

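The crop confirms the big bottle: the label and red nozzle point away from the robot and the blue stripe is on the right. Its axis is about (0.590, 0.115), with the nozzle at yaw about 29°. Next I refine the lamp's position and direction and find the neighbouring obstacles.

Run:
```python
from h import *
B=grab('side');A=grab('scene')
f,P=B[0],B[1];h=cv2.cvtColor(f,cv2.COLOR_RGB2HSV)
m=cv2.inRange(h,(18,20,150),(45,160,255));k=np.zeros_like(m);k[100:145,335:375]=1;m*=k
n,l,st,_=cv2.connectedComponentsWithStats((m>0).astype(np.uint8));i=1+st[1:,4].argmax();m=(l==i).astype(np.uint8)
print('ellipse',cv2.fitEllipse(cv2.findContours(m,0,1)[0][0]))
q=P[cv2.erode(m,np.ones((5,5)))>0];q=q[np.isfinite(q[:,0])]
for _ in range(3):
    c=q.mean(0);v=np.linalg.svd(q-c,full_matrices=0)[2][2];r=(q-c)@v;q=q[abs(r)<2*r.std()+1e-4]
print(len(q),c,v*np.sign(v[1]),r.std())
# horizontal-only fit
print('delta deg (line fit)',np.degrees(np.arctan(-np.polyfit(q[:,0],q[:,1],1)[0])*-1))
e=cv2.fitEllipse(cv2.findContours(m,0,1)[0][0]);d=B[4]
ray=B[2][:3,:3]@np.array([(e[0][0]-d['cx'])/B[3],(e[0][1]-d['cy'])/B[3],1]);o=B[2][:3,3]
print('centre at plane',o+ray*((c-o)@v)/(ray@v),'at z=.16',o+ray*(.16-o[2])/ray[2])
# obstacles height clusters (both cams)
Q=np.vstack([A[1].reshape(-1,3),B[1].reshape(-1,3)]);Q=Q[np.isfinite(Q[:,0])&(Q[:,2]>.03)&(Q[:,2]<.3)&(Q[:,0]>.25)&(Q[:,0]<.85)&(abs(Q[:,1])<.45)]
g=np.zeros((60,90));np.maximum.at(g,(((Q[:,0]-.25)/.01).astype(int),((Q[:,1]+.45)/.01).astype(int)),Q[:,2])
n,l,st,ce=cv2.connectedComponentsWithStats((g>0).astype(np.uint8))
for i in range(1,n):
    if st[i,4]>5: print('x',.25+.01*st[i,1],.25+.01*(st[i,1]+st[i,3]),'y',round(-.45+.01*st[i,0],2),round(-.45+.01*(st[i,0]+st[i,2]),2),'h',g[l==i].max().round(3))
```

```text
ellipse ((350.81195068359375, 125.61412048339844), (17.967601776123047, 29.58765983581543), 153.68797302246094)
242 [ 0.61044006 -0.26402602  0.1610969 ] [ 0.14420877  0.98950971 -0.00862341] 0.001464715497111435
delta deg (line fit) -8.24037445450767
centre at plane [ 0.6106811  -0.26405937  0.16130185] at z=.16 [ 0.61150149 -0.2653527   0.16      ]
x 0.25 0.26 y -0.04 0.02 h 0.3
x 0.32 0.41000000000000003 y 0.08 0.16 h 0.159
x 0.39 0.51 y -0.33 -0.25 h 0.217
x 0.42000000000000004 0.5 y -0.06 0.03 h 0.096
x 0.43 0.52 y 0.18 0.26 h 0.116
x 0.54 0.66 y 0.07 0.16 h 0.205
x 0.55 0.6699999999999999 y -0.33 -0.25 h 0.216
x 0.5800000000000001 0.75 y 0.19 0.36 h 0.066
x 0.8 0.85 y -0.21 0.37 h 0.213
```

Emit:
{"api": "play_rows", "payload": {"dp": [[0,-4,0],[0,-4,0],[-3.6,0,-3.2],[-3.6,0,-3.2],[-3.6,0,-3.2],[-3.6,0,-3.2],[-3.6,0,-3.2],[-3.6,0,-3.2],[-3.6,0,-3.2],[-3.6,0,-3.2],[-3.6,0,-3.2],[-3.6,0,-3.2]], "twist": [0,0,0,0,0,0,0,0,0,0,0,0], "fingers": 1}}

```text
t: 1.5
tcp_pos: [0.4369, -0.1424, 0.3057]
tool_rot: [-1.566, 0.003, -2.829]
contact_force: [0.7, -0.6, 0.4]
grip_width: 0.0877
```

```bash
cat >> h.py <<'E'
def go(x,y,z,yaw):
    s=env.observe();R=Ro.from_euler('xyz',s['tool_rot']).as_matrix()
    d=R.T@(np.array([x,y,z])-s['tcp_pos']);ty=np.arctan2(R[1,0],R[0,0])
    tw=-(np.radians(yaw)-ty);tw=(tw+np.pi)%(2*np.pi)-np.pi
    print('tcp',s['tcp_pos'].round(4),'yaw',np.degrees(ty).round(2),'tilt',R[:,1].round(4),'q6',np.degrees(s['joint_pos'][[0,5]]).round(2),'grip',s['grip_width'],'F',s['contact_force'].round(1))
    print('dp cm',(d*100).round(2),'twist',round(tw,3))
E
python3 -c "
from h import *
go(.5905,.115,.30,-151)"
```

```text
tcp [ 0.4369 -0.1424  0.3057] yaw -162.06 tilt [ 0.0044 -0.0037 -1.    ] q6 [-26.6   45.47] grip 0.08768638025144593 F [ 0.7 -0.6  0.4]
dp cm [-22.54   0.54 -19.76] twist -0.193
```

Emit:
{"api": "play_rows", "payload": {"dp": [[-3.2,0,-2.8],[-3.2,0,-2.8],[-3.2,0,-2.8],[-3.2,0,-2.8],[-3.2,0,-2.8],[-3.2,0,-2.8],[-3.2,0,-2.8],[0,0,0],[0,0,0],[0,0,0]], "twist": [0,0,0,0,0,0,0,-0.1,-0.1,0]}}

```text
t: 2.5
tcp_pos: [0.5961, 0.1336, 0.3051]
tool_rot: [-1.564, 0.005, -2.613]
contact_force: [-0.6, 0.4, 0.2]
grip_width: 0.0876
```

Run:
```python
from h import *
go(.5905,.115,.30,-151)
W=grab('wrist');save('w.png',W[0]);f,P=W[0],W[1]
h=cv2.cvtColor(f,cv2.COLOR_RGB2HSV)
m=(cv2.inRange(h,(0,0,140),(180,50,255))>0)&(P[...,2]>.192)&(P[...,2]<.208)&(np.hypot(P[...,0]-.6,P[...,1]-.12)<.1)
q=P[m];print(len(q),q[:,2].mean());
if len(q)>20: print(cv2.minAreaRect((q[:,:2]*1000).astype(np.float32)))
```

```text
tcp [0.5961 0.1336 0.3051] yaw -149.69 tilt [ 0.0073 -0.003  -1.    ] q6 [ 6.29 66.01] grip 0.08759779614130991 F [-0.6  0.4  0.2]
dp cm [1.43 0.51 1.32] twist 0.023
3598 0.1978348568770416
((600.10107421875, 122.08396911621094), (92.2751235961914, 27.584978103637695), 29.292098999023438)
```

View pics/w.png

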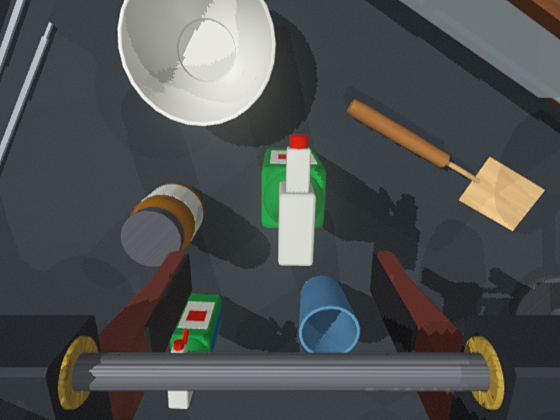

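Wrist view: head top at (297,215), nozzle pointing up-picture at (298,142), jaws either side of its flanks. I align, then descend.

Emit:
{"api": "play_rows", "payload": {"dp": [[1.4,0,1.2],[0,0,0],[0,0,0]], "twist": [0.018,0,0]}}

```text
t: 2.85
tcp_pos: [0.5888, 0.1133, 0.3051]
tool_rot: [-1.564, 0.004, -2.642]
contact_force: [-0.2, -0.1, 0.5]
grip_width: 0.0877
```

```bash
python3 -c "
from h import *
go(.590,.1165,.162,-150.7)"
```

```text
tcp [0.5888 0.1133 0.3051] yaw -151.37 tilt [ 0.0067 -0.0037 -1.    ] q6 [ 4.45 65.85] grip 0.08765885792413221 F [-0.2 -0.1  0.5]
dp cm [-0.2  14.31 -0.31] twist -0.012
```

Emit:
{"api": "play_rows", "payload": {"dp": [[-0.2,0,-0.3],[0,3,0],[0,3,0],[0,3,0],[0,2,0],[0,1.6,0],[0,1,0],[0,0.5,0],[0,0,0]], "twist": [-0.01,0,0,0,0,0,0,0,0]}}

```text
t: 3.75
tcp_pos: [0.5933, 0.1172, 0.1626]
tool_rot: [-1.562, 0.012, -2.635]
contact_force: [-0.5, -0.4, -0.2]
grip_width: 0.0874
```

```bash
python3 -c "
from h import *
go(.590,.1165,.162,-150.7)"
```

```text
tcp [0.5933 0.1172 0.1626] yaw -150.97 tilt [ 0.0147 -0.0015 -0.9999] q6 [ 4.73 65.78] grip 0.08743358445157122 F [-0.5 -0.4 -0.2]
dp cm [ 0.32  0.05 -0.1 ] twist -0.005
```

Emit:
{"api": "play_rows", "payload": {"dp": [[0.3,0,-0.1],[0,0,0],[0,0,0],[0,0,0],[0,0,0],[0,0,0],[0,0,0],[0,0,0],[0,0,0],[0,0,0]], "twist": [0,0,0,0,0,0,0,0,0,0], "fingers": -1, "force": 30}}

```text
t: 4.75
tcp_pos: [0.5924, 0.1171, 0.1665]
tool_rot: [-1.56, 0.018, -2.635]
contact_force: [-0.2, -0.1, 0.8]
grip_width: 0.0278
```

```bash
python3 -c "
from h import *
go(.590,.1165,.162,-150.7)"
```

```text
tcp [0.5924 0.1171 0.1665] yaw -150.98 tilt [ 2.120e-02 -2.000e-04 -9.998e-01] q6 [ 4.7  65.75] grip 0.02783807966338367 F [-0.2 -0.1  0.8]
dp cm [ 0.25  0.45 -0.07] twist -0.005
```

Emit:
{"api": "play_rows", "payload": {"dp": [[0,-1.5,0],[0,-3,0],[0,-3,0],[0,0,0]], "twist": [0,0,0,0]}}

```text
t: 5.15
tcp_pos: [0.589, 0.1166, 0.2407]
tool_rot: [-1.562, 0.012, -2.635]
contact_force: [0.8, 0.3, -2.1]
grip_width: 0.0278
```

```bash
python3 -c "
from h import *
go(.630,-.1345,.249,81.75)
for i in range(4): env.grab_frame('side')
go(.630,-.1345,.249,81.75)"
```

```text
tcp [0.589  0.1166 0.2407] yaw -150.98 tilt [ 0.0151 -0.0017 -0.9999] q6 [ 4.71 65.74] grip 0.02776670538030221 F [ 0.8  0.3 -2.1]
dp cm [ 8.58 -0.72 23.95] twist 2.221
tcp [0.5854 0.1163 0.2355] yaw -150.99 tilt [ 0.0057 -0.0024 -1.    ] q6 [ 4.71 65.74] grip 0.028178751375272194 F [ 0.2  0.3 -1.4]
dp cm [ 8.26 -1.27 24.1 ] twist 2.221
```

Emit:
{"api": "play_rows", "payload": {"dp": [[1.2,-0.6,3.5],[1.2,-0.6,3.5],[1.2,0,3.5],[1.2,0,3.5],[1.2,0,3.5],[1.2,0,3.5],[0.9,0,2.5],[0,0,0]], "twist": [0,0,0,0,0,0,0,0]}}

```text
t: 6.15
tcp_pos: [0.6227, -0.1354, 0.2316]
tool_rot: [-1.581, -0.015, -2.631]
contact_force: [-0.2, 0.7, -2.6]
grip_width: 0.0278
```

```bash
python3 -c "
from h import *
go(.630,-.1345,.249,81.75)"
```

```text
tcp [ 0.6227 -0.1354  0.2316] yaw -150.76 tilt [-0.0176  0.0016 -0.9998] q6 [-18.34  42.48] grip 0.027772801154695832 F [-0.2  0.7 -2.6]
dp cm [-0.65 -1.75  0.26] twist 2.225
```

Emit:
{"api": "play_rows", "payload": {"dp": [[-0.6,-1.2,0.2],[0,-0.6,0],[0,-0.1,0],[0,-0.1,0],[0,-0.1,0],[0,-0.1,0],[0,-0.1,0],[0,-0.1,0],[0,-0.1,0]], "twist": [0,0.14,0.14,0.14,0.14,0.14,0.14,0.14,0.14]}}

```text
t: 7.05
tcp_pos: [0.6292, -0.1219, 0.2549]
tool_rot: [-1.562, -0.027, 2.496]
contact_force: [0.3, -1.0, -1.6]
grip_width: 0.0278
```

```bash
python3 -c "
from h import *
go(.630,-.1345,.249,81.75)"
```

```text
tcp [ 0.6292 -0.1219  0.2549] yaw 143.03 tilt [-0.0273  0.0093 -0.9996] q6 [-17.16 109.79] grip 0.02784613144404173 F [ 0.3 -1.  -1.6]
dp cm [-0.84  0.57  0.96] twist 1.069
```

```bash
cat >> h.py <<'E'
RG=Ro.from_euler('xyz',[-1.561,.015,-2.635]).as_matrix()
def tilt():
    s=env.observe();R=Ro.from_euler('xyz',s['tool_rot']).as_matrix();print(round(s['t'],2),'bottle axis (deg)',np.degrees((R@RG.T)[:2,2]).round(2),'tcp',s['tcp_pos'].round(4),'dq',s['joint_velocities'].round(3))
E
python3 -c "
from h import *
tilt()
for i in range(5): env.grab_frame('side');tilt()
go(.630,-.1345,.249,81.75)"
```

```text
7.05 bottle axis (deg) [ 1.91 -1.5 ] tcp [ 0.6292 -0.1219  0.2549] dq [ 0.025 -0.006 -0.014  0.005  0.03   1.459]
7.1 bottle axis (deg) [ 1.88 -1.51] tcp [ 0.6294 -0.1217  0.2551] dq [-0.005 -0.001  0.002 -0.004 -0.006 -0.304]
7.15 bottle axis (deg) [ 1.89 -1.49] tcp [ 0.6294 -0.122   0.255 ] dq [-0.008  0.003  0.003 -0.002 -0.007 -0.158]
7.2 bottle axis (deg) [ 1.9  -1.48] tcp [ 0.6293 -0.1223  0.2549] dq [-0.009  0.001  0.004 -0.004 -0.003 -0.042]
7.25 bottle axis (deg) [ 1.9  -1.47] tcp [ 0.6292 -0.1226  0.2548] dq [-0.008  0.001  0.001 -0.003 -0.002  0.002]
7.3 bottle axis (deg) [ 1.9  -1.47] tcp [ 0.6291 -0.1229  0.2547] dq [-0.005  0.002  0.003 -0.001 -0.002  0.012]
tcp [ 0.6291 -0.1229  0.2547] yaw 143.54 tilt [-0.027   0.0088 -0.9996] q6 [-17.24 109.22] grip 0.027644564148713552 F [-0.  -0.2 -2.1]
dp cm [-0.77  0.56  0.88] twist 1.078
```

Emit:
{"api": "play_rows", "payload": {"dp": [[-0.7,0.5,0.8],[0,0,0],[0,0,0],[0,0,0],[0,0,0],[0,0,0],[0,0,0],[0,0,0]], "twist": [0,0.145,0.145,0.145,0.145,0.145,0.145,0.145]}}

```text
t: 8.1
tcp_pos: [0.6292, -0.1387, 0.2456]
tool_rot: [-1.54, -0.005, 1.467]
contact_force: [-0.4, 0.9, -1.8]
grip_width: 0.0275
```

```bash
python3 -c "
from h import *
tilt();env.grab_frame('side');env.grab_frame('side');tilt()
go(.630,-.1345,.249,81.75)"
```

```text
8.1 bottle axis (deg) [ 1.1  -1.25] tcp [ 0.6292 -0.1387  0.2456] dq [-0.012  0.006  0.    -0.002 -0.004  1.475]
8.2 bottle axis (deg) [ 1.11 -1.26] tcp [ 0.6292 -0.1386  0.2456] dq [ 0.003 -0.003 -0.003  0.003  0.003 -0.15 ]
tcp [ 0.6292 -0.1386  0.2456] yaw 84.29 tilt [-0.0307  0.008  -0.9995] q6 [-18.49 167.24] grip 0.02787801419603446 F [-0.2  0.2 -0.7]
dp cm [ 0.42 -0.34 -0.03] twist 0.044
```

Emit:
{"api": "play_rows", "payload": {"dp": [[0.4,-0.3,0]], "twist": [0.044]}}

```text
t: 8.3
tcp_pos: [0.6293, -0.1354, 0.2479]
tool_rot: [-1.538, -0.004, 1.431]
contact_force: [0.1, -0.4, -2.0]
grip_width: 0.0277
```

Run:
```python
from h import *
for i in range(4): A=grab('scene');B=grab('side')
tilt();go(.630,-.1345,.249,81.75)
def body(X):
    f,P=X[0],X[1];h=cv2.cvtColor(f,cv2.COLOR_RGB2HSV)
    m=(cv2.inRange(h,(45,100,30),(80,255,255))>0)&(np.hypot(P[...,0]-.63,P[...,1]+.135)<.07)
    return P[m]
for X in(A,B):
    q=body(X);print(len(q),q.min(0).round(3),q.max(0).round(3))
    for z0 in(.1,.12,.14,.16,.18,.2):
        k=q[abs(q[:,2]-z0)<.01]
        if len(k)>10: print(z0,len(k),cv2.minAreaRect((k[:,:2]*1000).astype(np.float32)))
save('d.png',np.hstack([A[0][190:410,60:340],B[0][40:260,280:560]]))
```

```text
8.7 bottle axis (deg) [ 1.09 -1.23] tcp [ 0.6296 -0.1348  0.2485] dq [ 0.    -0.002 -0.001  0.001  0.001  0.008]
tcp [ 0.6296 -0.1348  0.2485] yaw 81.84 tilt [-0.0308  0.008  -0.9995] q6 [-18.16 170.02] grip 0.027966061351235062 F [-0.6  0.6 -0.8]
dp cm [ 0.03 -0.05 -0.03] twist 0.002
1095 [ 0.593 -0.164 -0.002] [ 0.665 -0.103  0.227]
0.1 115 ((656.2828979492188, -134.1144561767578), (59.89433288574219, 15.334076881408691), 68.67454528808594)
0.12 118 ((657.2249755859375, -133.54071044921875), (57.99717712402344, 6.891092777252197), 78.28407287597656)
0.14 124 ((657.7838134765625, -133.24900817871094), (58.86731719970703, 5.748121738433838), 78.81170654296875)
0.16 120 ((658.16259765625, -134.19325256347656), (58.24606704711914, 6.912817001342773), 77.74298095703125)
0.18 135 ((644.0235595703125, -146.04244995117188), (80.85279846191406, 40.29793930053711), 39.05791473388672)
0.2 259 ((643.5980224609375, -141.70095825195312), (78.41507720947266, 43.500885009765625), 46.712127685546875)
813 [ 0.59  -0.184 -0.003] [ 0.662 -0.091  0.238]
0.1 80 ((609.9535522460938, -111.3727035522461), (77.6932373046875, 42.08684539794922), 40.11183166503906)
0.12 77 ((614.4471435546875, -112.43108367919922), (82.62508392333984, 46.387779235839844), 37.1052360534668)
0.14 81 ((612.6748657226562, -111.189453125), (79.60031127929688, 42.41304397583008), 38.16270065307617)
0.16 89 ((614.2149658203125, -111.25884246826172), (81.63604736328125, 43.00436019897461), 35.33615493774414)
0.18 98 ((615.609619140625, -113.35174560546875), (82.00520324707031, 43.61467742919922), 36.685516357421875)
0.2 176 ((626.8450927734375, -127.13929748535156), (60.3563346862793, 63.420841217041016), 84.35859680175781)
```

View pics/d.png

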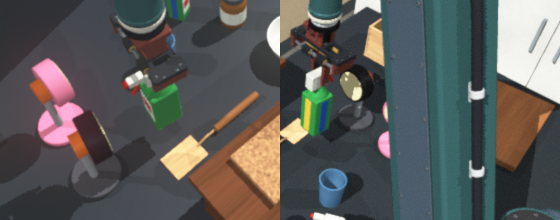

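Scene view: red nozzle and label face the lamp, and the bottle hangs in front of the disc. I hold here for over a second.

Run:
```python
from h import *
A=grab('scene')
f,P=A[0],A[1];h=cv2.cvtColor(f,cv2.COLOR_RGB2HSV)
m=(cv2.inRange(h,(45,100,30),(80,255,255))>0)&(np.hypot(P[...,0]-.63,P[...,1]+.135)<.07)
q=P[m];print('z pct',np.percentile(q[:,2],[1,2,5,10]).round(3))
k=q[(q[:,2]>.11)&(q[:,2]<.17)&(q[:,0]>.645)];c=k.mean(0);n=np.linalg.svd(k-c,full_matrices=0)[2][2];print('face normal',n,'yaw',np.degrees(np.arctan2(n[1],n[0])))
tilt()
for i in range(21): env.grab_frame('scene')
tilt();go(.630,-.1345,.249,171.75)
```

```text
z pct [0.09  0.092 0.098 0.108]
face normal [-0.98682296  0.15931709  0.02825774] yaw 170.82904611557376
8.75 bottle axis (deg) [ 1.08 -1.23] tcp [ 0.6296 -0.1348  0.2486] dq [ 0.001 -0.002 -0.001 -0.001  0.     0.005]
9.8 bottle axis (deg) [ 1.08 -1.23] tcp [ 0.6297 -0.1346  0.2486] dq [-0.001  0.    -0.    -0.     0.001 -0.   ]
tcp [ 0.6297 -0.1346  0.2486] yaw 81.77 tilt [-0.0307  0.008  -0.9995] q6 [-18.15 170.1 ] grip 0.02784803166800793 F [-0.4 -0.4 -1.3]
dp cm [ 0.02 -0.04 -0.03] twist -1.571
```

Emit:
{"api": "play_rows", "payload": {"dp": [[0,0,0],[0,0,0],[0,0,0],[0,0,0],[0,0,0],[0,0,0],[0,0,0],[0,0,0],[0,0,0],[0,0,0]], "twist": [-0.148,-0.148,-0.148,-0.148,-0.148,-0.148,-0.148,-0.148,-0.148,-0.148]}}

```text
t: 10.8
tcp_pos: [0.6297, -0.1347, 0.2486]
tool_rot: [-1.572, -0.032, 2.931]
contact_force: [0.6, -0.5, -1.8]
grip_width: 0.028
```

```bash
python3 -c "
from h import *
tilt()
for i in range(4): env.grab_frame('side')
tilt()
go(.632,-.137,.249,171.75)"
```

```text
10.8 bottle axis (deg) [ 2.47 -1.18] tcp [ 0.6297 -0.1347  0.2486] dq [ 0.000e+00  0.000e+00  1.000e-03 -2.000e-03  0.000e+00 -1.488e+00]
11.0 bottle axis (deg) [ 2.47 -1.19] tcp [ 0.6297 -0.1347  0.2486] dq [-0.001  0.001 -0.001 -0.002  0.001  0.   ]
tcp [ 0.6297 -0.1347  0.2486] yaw 167.35 tilt [-0.0306  0.0079 -0.9995] q6 [-18.15  84.52] grip 0.0279532299074186 F [ 0.1  1.  -2.2]
dp cm [-0.28 -0.05  0.17] twist -0.077
```

Pure twists do not drift. The tool has picked up about 1.8° of tilt from the translations, so I try a quick dip and slow rise to recover some before the blue show.

Emit:
{"api": "play_rows", "payload": {"dp": [[0,2.5,0],[0,2.5,0]], "twist": [0,0]}}

```text
t: 11.2
tcp_pos: [0.6315, -0.1354, 0.2019]
tool_rot: [-1.571, -0.022, 2.913]
contact_force: [-0.0, 0.3, -1.1]
grip_width: 0.0278
```

```bash
python3 -c "
from h import *
tilt()
for i in range(4): env.grab_frame('side')
tilt()
go(.632,-.137,.249,171.75)"
```

```text
11.2 bottle axis (deg) [ 1.96 -1.03] tcp [ 0.6315 -0.1354  0.2019] dq [-0.001  0.181  0.288 -0.001 -0.524  0.042]
11.4 bottle axis (deg) [ 2.1  -1.08] tcp [ 0.6309 -0.1352  0.202 ] dq [ 0.    -0.017 -0.028 -0.     0.    -0.011]
tcp [ 0.6309 -0.1352  0.202 ] yaw 167.03 tilt [-0.0243  0.0059 -0.9997] q6 [-18.16  84.84] grip 0.027880738964973097 F [ 1.2 -0.2 -2.2]
dp cm [-0.03 -4.7   0.15] twist -0.082
```

Emit:
{"api": "play_rows", "payload": {"dp": [[0,-0.6,0],[0,-0.6,0],[0,-0.6,0],[0,-0.6,0],[0,-0.6,0],[0,-0.6,0],[0,-0.6,0]], "twist": [0,0,0,0,0,0,0]}}

```text
t: 12.1
tcp_pos: [0.6347, -0.1363, 0.2533]
tool_rot: [-1.57, -0.016, 2.913]
contact_force: [0.7, -0.2, -1.8]
grip_width: 0.0279
```

```bash
python3 -c "
from h import *
tilt()
for i in range(3): env.grab_frame('side')
tilt()
go(.632,-.137,.249,171.75)"
```

```text
12.1 bottle axis (deg) [ 1.63 -0.92] tcp [ 0.6347 -0.1363  0.2533] dq [ 0.    -0.048 -0.09   0.001  0.136 -0.   ]
12.25 bottle axis (deg) [ 1.59 -0.91] tcp [ 0.635  -0.1364  0.2531] dq [-0.002  0.012  0.015 -0.    -0.004 -0.001]
tcp [ 0.635  -0.1364  0.2531] yaw 166.88 tilt [-0.0154  0.0029 -0.9999] q6 [-18.14  84.99] grip 0.027834424672708673 F [ 0.1 -0.5 -0.3]
dp cm [0.27 0.42 0.13] twist -0.085
```

Emit:
{"api": "play_rows", "payload": {"dp": [[0,2.5,0],[0,2.5,0],[0,0,0],[0,-0.6,0],[0,-0.6,0],[0,-0.6,0],[0,-0.6,0],[0,-0.6,0],[0,-0.5,0]], "twist": [0,0,0,0,0,0,0,0,0]}}

```text
t: 13.15
tcp_pos: [0.6364, -0.1369, 0.2439]
tool_rot: [-1.57, -0.011, 2.913]
contact_force: [-0.2, -0.5, -1.5]
grip_width: 0.0279
```

```bash
python3 -c "
from h import *
for i in range(3): env.grab_frame('side')
tilt()
go(.632,-.137,.249,171.75)"
```

```text
13.3 bottle axis (deg) [ 1.32 -0.82] tcp [ 0.6364 -0.1368  0.2433] dq [-0.002  0.012  0.02   0.001 -0.005 -0.001]
tcp [ 0.6364 -0.1368  0.2433] yaw 166.88 tilt [-0.0107  0.0014 -0.9999] q6 [-18.14  85.  ] grip 0.02764596256378787 F [-0.5  0.2 -1.4]
dp cm [ 0.43 -0.57  0.12] twist -0.085
```

Emit:
{"api": "play_rows", "payload": {"dp": [[0.4,-0.35,0.05],[0,0,0]], "twist": [-0.085,0]}}

```text
t: 13.5
tcp_pos: [0.6319, -0.1363, 0.2462]
tool_rot: [-1.571, -0.012, 3.0]
contact_force: [0.4, -0.5, -1.2]
grip_width: 0.028
```

```bash
python3 -c "
from h import *
for i in range(4): env.grab_frame('side')
tilt()
go(.632,-.136,.247,171.75)"
```

```text
13.7 bottle axis (deg) [ 1.49 -0.8 ] tcp [ 0.632  -0.1362  0.2456] dq [-0.001 -0.    -0.004  0.001 -0.    -0.007]
tcp [ 0.632  -0.1362  0.2456] yaw 171.73 tilt [-0.0126  0.0021 -0.9999] q6 [-18.22  80.07] grip 0.027681589294190678 F [ 0.4 -0.  -1.3]
dp cm [ 0.01 -0.14 -0.02] twist -0.0
```

Squared and steady. I hold for over a second on the blue side.

Run:
```python
from h import *
for i in range(24): env.grab_frame('side')
tilt()
A=grab('scene');B=grab('side');save('e.png',cv2.resize(np.hstack([A[0][190:410,60:260],B[0][40:260,280:480]]),None,fx=1.9,fy=1.9,interpolation=cv2.INTER_CUBIC))
f,P=A[0],A[1];h=cv2.cvtColor(f,cv2.COLOR_RGB2HSV)
m=(cv2.inRange(h,(45,100,30),(80,255,255))>0)&(np.hypot(P[...,0]-.63,P[...,1]+.135)<.07)
q=P[m];print('z pct',np.percentile(q[:,2],[1,2,5,10]).round(3))
k=q[(q[:,2]>.11)&(q[:,2]<.17)&(q[:,0]>.65)];c=k.mean(0);n=np.linalg.svd(k-c,full_matrices=0)[2][2];print('face',c,n,'yaw',np.degrees(np.arctan2(n[1],n[0])))
```

```text
14.9 bottle axis (deg) [ 1.45 -0.78] tcp [ 0.6321 -0.1363  0.246 ] dq [-0.001  0.    -0.001 -0.001  0.     0.001]
z pct [0.087 0.089 0.092 0.098]
face [ 0.65479912 -0.14743852  0.14174292] [-0.98660108  0.16246588  0.01493809] yaw 170.64889324440807
```

View pics/e.png

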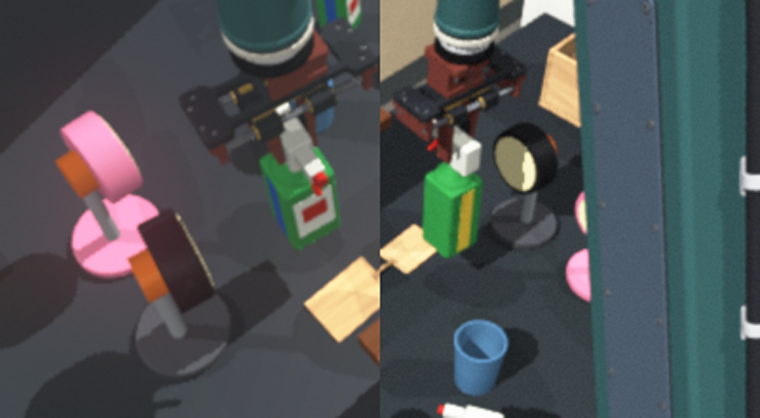

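Emit:
{"api": "play_rows", "payload": {"dp": [[0,0,0],[0,0,0],[0,0,0],[0,0,0],[0,0,0],[0,0,0],[0,0,0],[0,0,0],[0,0,0],[0,0,0],[0,0,0]], "twist": [-0.148,-0.148,-0.148,-0.148,-0.148,-0.148,-0.148,-0.148,-0.148,-0.148,-0.077]}}

```text
t: 16.1
tcp_pos: [0.6322, -0.1363, 0.246]
tool_rot: [-1.583, 0.0, -1.698]
contact_force: [-0.2, 0.3, -1.6]
grip_width: 0.0279
```

```bash
python3 -c "
from h import *
for i in range(4): env.grab_frame('side')
tilt()
go(.632,-.135,.247,261.75)"
```

```text
16.3 bottle axis (deg) [1.35 0.67] tcp [ 0.6322 -0.1363  0.2461] dq [-0.001 -0.001 -0.     0.    -0.    -0.   ]
tcp [ 0.6322 -0.1363  0.2461] yaw -97.74 tilt [-0.0118  0.0019 -0.9999] q6 [-18.22 -10.46] grip 0.027803493856506937 F [ 0.6 -0.1 -2. ]
dp cm [-0.13 -0.09 -0.04] twist 0.009
```

Blue faced the lamp: label at (315,210) to the far side, yellow at (465,215) to the near side. Now yellow is squared within 0.5°. I hold and do the final check.

Run:
```python
from h import *
for i in range(24): env.grab_frame('side')
tilt()
A=grab('scene');B=grab('side');save('f.png',cv2.resize(np.hstack([A[0][190:410,60:260],B[0][40:260,280:480]]),None,fx=1.9,fy=1.9,interpolation=cv2.INTER_CUBIC))
f,P=A[0],A[1];h=cv2.cvtColor(f,cv2.COLOR_RGB2HSV)
near=np.hypot(P[...,0]-.63,P[...,1]+.135)<.07
q=P[(cv2.inRange(h,(45,100,30),(130,255,255))>0)&near]
k=q[(q[:,2]>.11)&(q[:,2]<.17)&(q[:,0]>.65)];c=k.mean(0);n=np.linalg.svd(k-c,full_matrices=0)[2][2]
ax=np.array([np.median([k[:,0].min(),k[:,0].max()]),(k[:,1].min()+k[:,1].max())/2])-.031*np.array([.9897,-.1435]);
d=ax-np.array([.611,-.264]);print('face n',n,'axis',ax,'gap',d@[.1435,.9897]-.031,'side',d@[.9897,-.1435],'zpct',np.percentile(q[:,2],[1,3]))
go(.632,-.135,.247,261.75)
```

```text
17.5 bottle axis (deg) [1.35 0.67] tcp [ 0.6322 -0.1363  0.246 ] dq [ 0.    -0.    -0.001  0.     0.     0.   ]
face n [-0.98726126  0.15890974  0.00793075] axis [ 0.62723403 -0.1409062 ] gap 0.09315551426065344 side -0.001597139998988028 zpct [0.09170205 0.09957915]
tcp [ 0.6322 -0.1363  0.2461] yaw -97.6 tilt [-0.0118  0.0018 -0.9999] q6 [-18.22 -10.59] grip 0.02808419127109014 F [-0.6 -0.  -1.3]
dp cm [-0.12 -0.09 -0.04] twist 0.011
```

View pics/f.png

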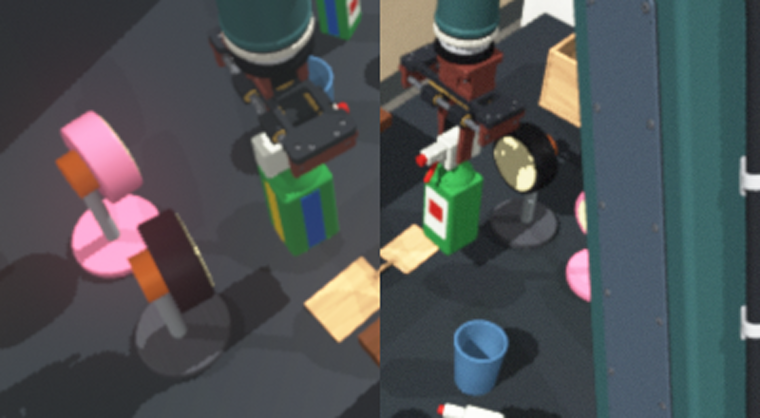

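Yellow (275,210) faces the lamp, blue faces the outer side and the label faces away. The bottle is steady with a gap of roughly 9–10 cm. I hand in.

```bash
python3 -c "
from h import *
print(env.hand_in());tilt()"
```

```text
the job is handed in; nothing more can be done
None
the job is handed in; nothing more can be done
```

I gripped the larger green bottle by its white head, lifted it and showed the black lamp the label, then the blue stripe, then the yellow stripe. Each side was held still for about 1.2–1.5 s. I handed the job in at about 17.6 s with the bottle still gripped in mid-air, yellow stripe to the lamp.

- **Squareness:** each side was within about 1° of facing the disc, by the arm's pose; the camera check of the bottle's face agreed to 1–2°.
- **Centring and gap:** the last camera check put the body's middle about 2 mm to one side of the disc's middle and the gap at 93 mm. The arm's pose gave about 98 mm, so the two disagree by about 5 mm.
- **Upright:** the bottle leaned about 1.6° for the label, 1.7° for the blue stripe and 1.5° at the end. It reached about 2.7° briefly between the label and blue stripe. I then dipped and raised the bottle by about 5 cm twice to bring the tilt back down.
- **Contact:** every wrist-force reading I took was below 3 N. Nothing else appeared to have moved in the last views, but I did not re-measure the bystanders.

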